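Load the inspection stage and hold its cover flap at the balance point

ROBOT

A 6-joint arm with a two-finger parallel gripper is mounted at the origin on a cart in front of the work surface, level with it; the furniture and walls round the work are solid. World frame = base frame: x ahead of the robot, y to its left, z up, the work surface at z = 0. Lengths are in m, angles in degrees, forces in N, time in s.
With the tool pointing down it reaches from about 0.375 to 0.75 m from the base axis. Payload 9 kg.
Tool frame: the origin (TCP) lies where the fingers leave the gripper's body, on its centre line; the fingertips stand 73 mm ahead of it and the grasp point (between the pads) lies 54 mm ahead of it (robot.tip_reach is the distance from the TCP to the fingertips, in m); z points along the fingers, y is the line along which they close (so a half turn about z gives the same grasp; the last joint's range is limited). The gripper opens to 85 mm and grips with 20 to 120 N. Pads are 22 mm wide; open, the fingers measure 114 mm over their backs; the gripper's body (76 mm by 85 mm) begins 54 mm behind the grasp point. The pads swing forward as they close: fully open they stand 13 mm farther back than shut.
Start: joints at [51.068, 5.964, 5.575, 89.605, 0, 77.527], TCP at [0.267, 0.537, 0.304] pointing down, gripper open.
Joint ranges: [-171.21, 171.21], [-48.23, 106.86], [-62.78, 66.21], [-105.2, 120.99], [-86.42, 89.51], [-180, 180]. Speed limits (degrees/s): [127.2, 127.2, 147.25, 180, 180, 180].

INTERFACE

Orientations are given as [roll, pitch, yaw] about the fixed x, y, z axes, in that order (R = Rz(yaw) Ry(pitch) Rx(roll)).
In Python, from plant import robot gives the robot as it stands. Calls block until the motion is done:
- robot.move_pose(position, orientation): joint-space move of the TCP to a pose.
- robot.line_to(position, vel=0.15, rotation=None, guard=None): straight line of the TCP; rotation=None keeps the orientation; vel is the mean speed in m/s. With guard (N) it stops when the force on the tool has changed by that much, and returns True; else False.
- robot.goto_joints(angles): joint-space move.
- robot.set_gripper(opening): finger opening in m; the grip force is fixed at half the most; returns when the fingers have stopped.
- robot.pause(seconds).
- robot.ik(position, orientation): joint angles nearest the present ones, or None.
- robot.observe(): the state.
- robot.grab_frame(name): name is "scene" or "top" or "wrist"; returns the picture (480x640x3 uint8, blue, green, red); there is no depth.
- robot.get_calibration(name): a dict with "vertical_fov" (degrees; the focal length in pixels is half the picture's height over the tangent of half this angle, whatever the lens; pixels are square), "cx", "cy" (the principal point, pixels), "rvec" (rotation vector, rad) and "tvec" (3), from world to camera coordinates, as OpenCV has them. Camera axes: x right, y down, z forward; pixel columns grow to the right and rows downward; lengths in m; the calibration is good to about 2 mm. A picture is of the moment at which its call begins: read the wrist's pose just before it. get_calibration takes no time and is no camera call; for the wrist camera it gives the pose at the moment of the call.
A pose or a line that the arm cannot do raises robot.IKError and nothing moves.
- robot.job_done(): hands the job in; it is judged then, once.
The state is a dict: "time": time; "q": joint angles; "qvel": joint speeds; "joint_torque": joint torques, N m; "tool_pos": TCP position; "tcp_rot": TCP orientation; "ft_force": force on the tool from outside, world axes, zero at the start; "torque": the same for the moment, N m; "gripper_width": finger opening in m; "gripper_force": force on a finger pad.
Only numpy, scipy, OpenCV 4.12 (cv2) and the standard library are available. Lean on these libraries where they do the work, as an engineer would, in place of code of your own. Each camera call takes 0.05 s, during which the arm holds its last target. There are 200 camera calls.

TASK

Set the small black resin-mounted sample flat on the stage plate of the inspection fixture, centred between its two stops, and let go of it. Then take the open cover flap by the round peg on its near edge, swing it gently up until it stands upright at its balance point, without dropping it or letting it tip over toward the sample, and finish while still gripping the peg and holding the flap still there, so that its stay can be fitted. Leave the vial, the steel weight and the glass dish where they are.

Things in the scene. Friction and masses are not known exactly. Their poses are not given: they have to be found in the camera images.
- sample: black round resin-mounted sample, a cylinder 30 mm in diameter and 18 mm high, standing on the bench to the right in front of the fixture, 13 to 30 g; origin at the centre of its underside, z up
- fixture: inspection fixture fixed to the bench: grey base plate 124 mm (its x) by 196 mm (its y), 14 mm high; origin on the bench right under the flap's hinge axis; x away from the robot, y to the left, z up, turned by up to 0.25 rad. Stage plate at its left; at its right two thin rest posts that carry the open flap; two hinge cheeks 66 mm high, at x 44 to 57 mm either way
- stage_center (a point): centre of the top of the aluminium stage plate (92 mm in fixture x, 76 mm in y), 85 mm left (+y) of the hinge axis, 22 mm above the bench; fixture's axes. A fixed stop before and one behind it: inner faces 18 mm from it along x (36 mm gap), 14 mm wide in y, 9 mm high above the plate. No stops to left and right; an engraved circle 36 mm across marks the place
- flap_hinge (a point): middle of the flap's hinge axis, which runs along fixture x, 55 mm above the bench
- flap (a joint): cover flap's angle, rad: 0 = upright, its balance point (centre of mass above the hinge); negative = leaning right, away from the stage; -0.75 = open on its rest posts, as at the start; positive = over centre toward the stage (to 1.45, lying over it). Nearly free hinge: let go off 0, it falls. Plate 80 mm along fixture x, 6 mm thick, free edge 140 mm from hinge axis, 0.18 to 0.35 kg
- peg (a point): round steel peg, 12 mm thick, in the flap's plane, standing out 55 mm from the flap's near edge toward the robot (fixture -x), parallel to the hinge axis, 125 mm from it; a 16 mm collar 5 mm thick ends it. Point on the peg's axis, the place to grip, 26 mm out from the flap's edge, 66 mm from flap_hinge along fixture -x. Its axes turn with the flap; it can turn between fingers kept pointing down
- vial: bystander: glass vial with black cap, 23 mm in diameter, 53 mm high, standing on the bench to the right of the fixture; origin at the centre of its underside
- weight: bystander: steel disc weight 42 mm in diameter, 24 mm high, in front of the fixture; origin at the centre of its underside
- dish: bystander: covered glass dish 67 mm in diameter, 17 mm high, to the right of the fixture; origin at the centre of its underside
Things that resemble listed ones, but are neither listed nor needed, are in the scene too. What is shaped like the sample but blue is not meant.

How it is judged (in metres and radians):
On the way:
1. the sample stands centred between the stops, let go of, while the flap is still open (x of sample in the frame of stage_center between -0.0045 and 0.0045 m and y of sample in the frame of stage_center between -0.007 and 0.007 m and z of sample in the frame of stage_center between -0.003 and 0.003 m and angle between sample's own z axis and vertical below 0.1 rad and contact force between the fingers and sample below 0.1 N and linear speed of sample below 0.02 m/s and value of joint flap below -0.6 rad), for 0.2 s.
At the end, for the whole second after the job is handed in: The sample stands flat on the stage plate, let go of, within 4.5 mm of the centre toward the stops and 7 mm along the other way; the flap stands still within 0.08 rad (about 4.5 degrees) of upright, gripped by the fingers with more than 1 N, the grasp point within 30 mm of the middle of the peg (x of sample in the frame of stage_center between -0.0045 and 0.0045 m and y of sample in the frame of stage_center between -0.007 and 0.007 m and z of sample in the frame of stage_center between -0.003 and 0.003 m and angle between sample's own z axis and vertical below 0.1 rad and contact force between the fingers and sample below 0.1 N and linear speed of sample below 0.02 m/s and value of joint flap between -0.08 and 0.08 rad and velocity of joint flap between -0.1 and 0.1 rad/s and contact force between the fingers and flap above 1 N and distance between the grasp point and peg below 0.03 m); the arm keeps its last pose, push and grip.
It fails at once if the flap tips more than 0.25 rad past upright toward the sample (value of joint flap above 0.25 rad).
It fails at once if the flap is dropped (it falls back faster than 2.5 rad/s) (velocity of joint flap below -2.5 rad/s).
It fails at once if the flap is flung up (faster than 2.5 rad/s) (velocity of joint flap above 2.5 rad/s).
It fails at once if a bystander is moved more than 25 mm (distance of any of vial, weight, dish from where it was at the start of the episode above 0.025 m).
It also fails if it takes over 58 s, if anything falls off the work surface, if the arm or the gripper's body presses on something with over 40 N, if the wrist force passes 120 N, or if a joint passes its speed limit or range.

## Working session

There is one attempt and no reset: what is moved stays moved. The work goes in short steps, each a Python script; the robot and the scene stay as the last script left them, time stands still between calls to the robot, and variables do not carry over. Pictures are saved under pics/ and viewed, at most 13 in all, crops included, and the job is handed in when it is done.

```bash
ls; mkdir -p pics; python3 - <<'E'
from plant import robot
import cv2
for n in("scene","top"):
    cv2.imwrite(f"pics/{n}0.png",robot.grab_frame(n)); print(n,robot.get_calibration(n))
print(robot.observe())
E
```

```text
pics
scene {'vertical_fov': 46.88320934766207, 'cx': 330.2238928581102, 'cy': 244.0909110750549, 'rvec': array([ 1.80002126, -1.10972456,  0.71301274]), 'tvec': array([-0.41456456,  0.29651162,  0.55519325])}
top {'vertical_fov': 44.186283467925264, 'cx': 319.06718194516657, 'cy': 247.27081188474875, 'rvec': array([ 2.18725064, -2.16453338,  0.10305506]), 'tvec': array([-0.16971515,  0.57941772,  1.1898563 ])}
{'time': 0.1, 'q': array([ 5.10670803e+01,  5.99395706e+00,  5.53381751e+00,  8.96046167e+01,
       -1.75845577e-03,  7.75278267e+01]), 'qvel': array([ 0.06965841, -0.03888146,  0.06120141, -0.05510804,  0.01273206,
       -0.0089277 ]), 'joint_torque': array([ 6.83535516e-03, -5.58208787e+01,  5.04717350e+01,  1.31534605e-02,
       -2.03625350e-04,  1.83493796e-05]), 'tool_pos': array([0.26720819, 0.53698917, 0.30323483]), 'tcp_rot': array([-1.79936392e+02, -1.22681536e-02,  1.53539248e+02]), 'ft_force': array([-0.24127448, -0.53242748,  0.76242252]), 'torque': array([-0.03425624, -0.01750505, -0.00521019]), 'gripper_force': 0.0, 'gripper_width': 0.08574482900183487}
```

View pics/top0.png

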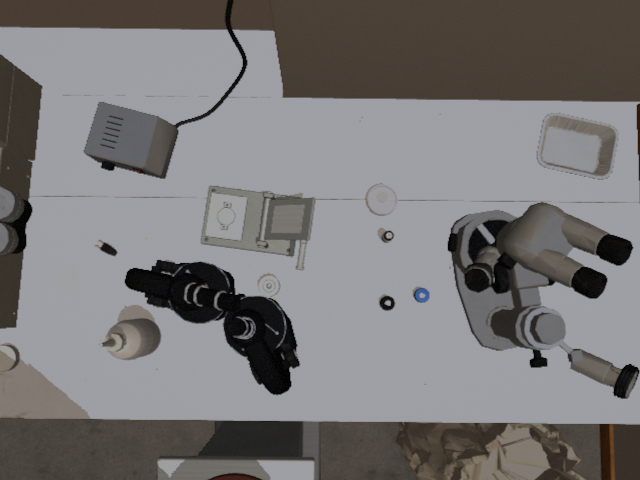

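View pics/scene0.png

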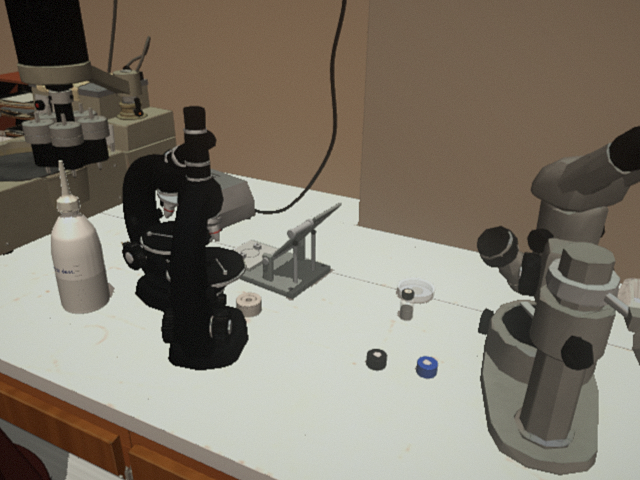

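The top view shows the fixture at about (258,222): stage circle (226,216), flap on the right, peg around (301,255). The vial is at (387,236), the dish at (381,199) and the weight at (269,286). Two black microscopes stand in front of the fixture.

Sample candidates in the top view:
- (387,303): black ring, 30 mm class. This fits.
- (421,295): blue, excluded.
- (387,236): the black cap of the tall vial, not the sample.

I'll confirm with a crop.

```bash
cat > h.py <<'E'
import numpy as np, cv2
from plant import robot
def cal(n,c=None):
    c=c or robot.get_calibration(n); f=240/np.tan(np.radians(c['vertical_fov'])/2)
    K=np.array([[f,0,c['cx']],[0,f,c['cy']],[0,0,1.]]); return K,cv2.Rodrigues(c['rvec'])[0],np.array(c['tvec']).ravel()
def ray(c,uv,z):
    K,R,t=c; d=R.T@np.linalg.inv(K)@np.array([uv[0],uv[1],1.]); o=-R.T@t
    return o+d*(z-o[2])/d[2]
def proj(c,P):
    K,R,t=c; p=(K@(R@np.atleast_2d(P).T+t[:,None])).T; return p[:,:2]/p[:,2:]
E
python3 - <<'E'
from h import *
c=cal("top")
print("cam",-c[1].T@c[2], "base px",proj(c,[[0,0,0],[.267,.537,.304],[.267,.537,.0]]).round())
for n,uv,z in [("sample",(387,303),.018),("blue",(421,295),.018),("vial",(388,236),.053),("dish",(381,199),.017),("weight",(269,286),.024),("circle",(226,216),.022),("pegend",(300,268),.14),("mic1top",(240,300),.2),("mic2top",(275,380),.2),("mic2base",(250,335),.1),("mic1l",(140,280),.25)]: print(n,ray(c,uv,z).round(3))
s=cal("scene"); print("scene tcp px",proj(s,[.267,.537,.304]).round())
t=cv2.imread("pics/top0.png"); a=cv2.resize(t[170:270,190:325],None,fx=5,fy=5,interpolation=cv2.INTER_CUBIC)
cv2.imwrite("pics/fx.png",a)
b=cv2.resize(t[180:320,360:440],None,fx=4,fy=4,interpolation=cv2.INTER_CUBIC); sc=cv2.imread("pics/scene0.png")[270:390,340:450]; sc=cv2.resize(sc,None,fx=4,fy=4,interpolation=cv2.INTER_CUBIC)
o=np.zeros((560,760,3),np.uint8); o[:560,:320]=b; o[:480,320:760]=sc; cv2.imwrite("pics/smp.png",o)
E
```

```text
cam [ 0.46980088 -0.1605684   1.23846319] base px [[ 235.  535.]
 [-138.  429.]
 [ -24.  397.]]
sample [ 0.468 -0.305  0.018]
blue [ 0.486 -0.375  0.018]
vial [ 0.603 -0.302  0.053]
dish [ 0.685 -0.292  0.017]
weight [ 0.501 -0.062  0.024]
circle [0.645 0.03  0.022]
pegend [ 0.532 -0.128  0.14 ]
mic1top [ 0.471 -0.026  0.2  ]
mic2top [ 0.334 -0.089  0.2  ]
mic2base [ 0.405 -0.034  0.1  ]
mic1l [0.503 0.135 0.25 ]
scene tcp px [[-181.  115.]]
```

View pics/fx.png

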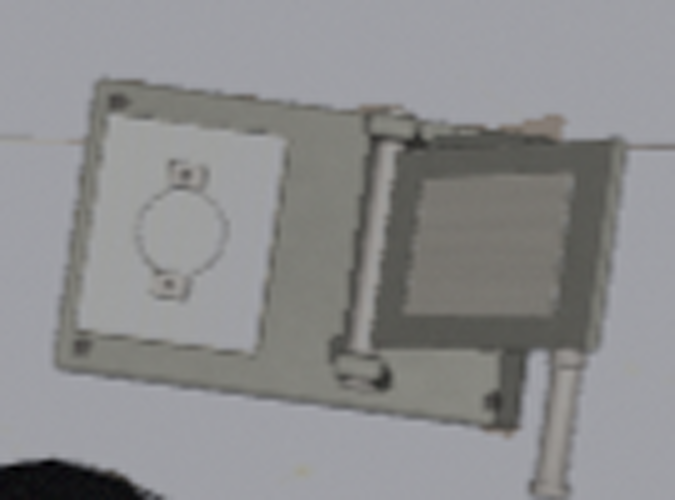

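View pics/smp.png

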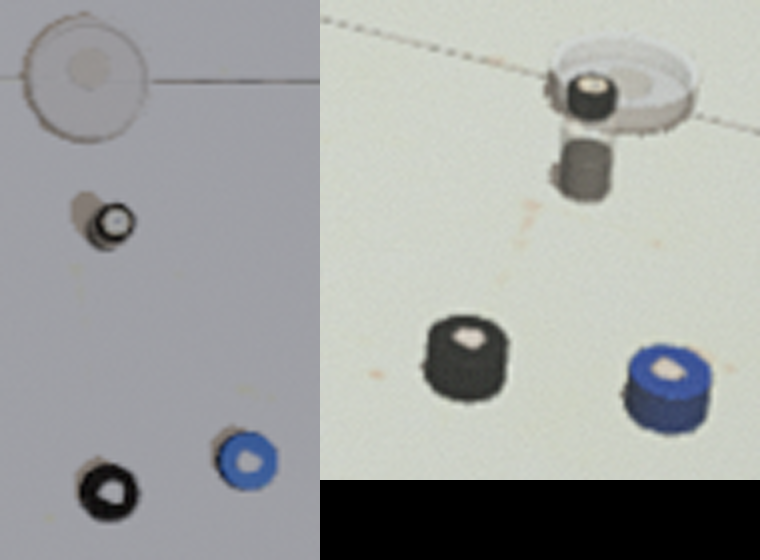

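Crop confirms it: the sample is the solid black cylinder at (387,303) in top and (376,359) in scene. The vial has its cap on glass, and the blue one is the decoy. The two microscopes could block the arm, so I'll bound their extent from both views before moving.

```bash
python3 - <<'E'
from h import *
xs=np.arange(.25,.66,.02); ys=np.arange(-.2,.3,.02); zs=np.arange(.0,.5,.02)
G=np.stack(np.meshgrid(xs,ys,zs,indexing='ij'),-1); P=G.reshape(-1,3); ok=np.ones(len(P),bool)
for n in("top","scene"):
    im=cv2.imread(f"pics/{n}0.png"); m=(im.max(2)<75).astype(np.uint8)
    m=cv2.morphologyEx(m,cv2.MORPH_CLOSE,np.ones((9,9)))
    # only the microscopes' region
    r=np.zeros_like(m); 
    if n=="top": r[255:395,120:300]=1
    else: r[95:375,115:250]=1
    m=m*r; p=proj(cal(n),P).round().astype(int); i=(p[:,0]>=0)&(p[:,0]<640)&(p[:,1]>=0)&(p[:,1]<480)
    ok&=i; ok[i]&=m[p[i,1],p[i,0]]>0
O=ok.reshape(G.shape[:3]); top=np.where(O.any(2),(O*zs).max(2),-1); lo=np.where(O.any(2),np.where(O,zs,9).min(2),-1)
print("top cm; rows x, cols y from .28 to -.2"); print("      "+" ".join(f"{int(round(y*100)):3d}" for y in ys[::-1]))
for a,x in zip(top,xs): print(f"{x:.2f}  "+" ".join("  ." if v<0 else f"{int(round(v*100)):3d}" for v in a[::-1]))
c=cal("top"); g=lambda u,v:(190+u/5,170+v/5)
TL,BL,BR=[ray(c,g(*q),.014) for q in((100,82),(57,365),(512,430))]
print(TL,BL,BR,"yaw x",np.arctan2(*(TL-BL)[1::-1]),"yaw y",np.arctan2(*(BL-BR)[1::-1])-np.pi/2,np.linalg.norm(TL-BL),np.linalg.norm(BL-BR))
print("circle",ray(c,g(182,233),.022),"stops",ray(c,g(187,173),.031),ray(c,g(170,285),.031))
print("peg flap end",ray(c,g(568,360),.146),"collar",ray(c,g(548,490),.146))
o=[180,0,153.5]
for z in(.3,.4,.5,.55,.6):
    print(z,robot.ik([.267,.537,z],o) is not None,robot.ik([.37,.5,z],o) is not None, robot.ik([.468,-.305,z],[180,0,0]) is not None,robot.ik([.645,.03,z],[180,0,0]))
E
```

```text
top cm; rows x, cols y from .28 to -.2
       28  26  24  22  20  18  16  14  12  10   8   6   4   2   0  -2  -4  -6  -8 -10 -12 -14 -16 -18 -20
0.25    .   .   .   .   .   .   .   .   .   .   .   .   .   .   .   .   .   .   .   .   .   .   .   .   .
0.27    .   .   .   .   .   .   .   .   .   .   .   .   .   .   .   .   .   .   .   .   .   .   .   .   .
0.29    .   .   .   .   .   .   .   .   .   .   .   .   .   .   .   .   .   .   .   .   .   .   .   .   .
0.31    .   .   .   .   .   .   .   .   .   .   .   .   .   .   .   .   .   8  18  16   .   .   .   .   .
0.33    .   .   .   .   .   .   .   .   .   .   .   .   .   .   .   .   8  20  24  32   .   .   .   .   .
0.35    .   .   .   .   .   .   .   .   .   .   .   .   .   .   .   .  12  24  32  36  36   .   .   .   .
0.37    .   .   .   .   .   .   .   .   .   .   .   .   .   .   2  12  18  32  36  36  34   .   .   .   .
0.39    .   .   .   .   .   .   .   .   .   .   .   .   .   4  14  22  30  36  36  32  22   .   .   .   .
0.41    .   .   .   .   .   .   .   .   .   .   .   .   .   6  18  30  32  36  32  22  22   .   .   .   .
0
[... 1315 characters left out ...]
35 0.0810943  0.014     ] [ 0.56355073 -0.10850343  0.014     ] yaw x -0.12184504407035983 yaw y -0.13169078262393308 0.12039184928589279 0.19125373542570584
circle [0.64346867 0.02924998 0.022     ] stops [0.66718487 0.02639835 0.031     ] [0.62055825 0.03224636 0.031     ]
peg flap end [ 0.57973124 -0.13453307  0.146     ] collar [ 0.53133156 -0.12774921  0.146     ]
0.3 True True True [ -8.91566999  14.09807863  14.16608649  90.06800786   0.
 171.08433001]
0.4 True True True [ -8.91566999  17.50067994  28.7051934  101.20451346   0.
 171.08433001]
0.5 True True True [ -8.91566999  26.76569934  51.55341283 114.78771349   0.
 171.08433001]
0.55 True False True None
0.6 False False False None
```

```bash
python3 - <<'E'
from h import *
A=[];b=[]; d=.1296
S=np.sin;C=np.cos
for x in(.45,.55,.645,.7):
  for z in(.1,.2,.3,.4):
    q=robot.ik([x,.03,z],[180,0,0])
    if q is None: continue
    j2,j3=np.radians(q[1:3]); f=j2-j3; r=np.sqrt(x*x+.03**2-d*d)
    A+= [[S(j2),C(f),S(f),1,0],[C(j2),-S(f),C(f),0,1]]; b+=[r,z]
s,res,_,_=np.linalg.lstsq(np.array(A),np.array(b),rcond=None); print("L2,A,B,c,h",s.round(4),res)
L2,a,B,c,h=s
for n,p in [("sample",(.468,-.305,.066)),("sample hi",(.468,-.305,.2)),("stage",(.644,.03,.09)),("stagehi",(.644,.03,.3)),("peg open",(.557,-.131,.2)),("peg up",(.567,-.044,.234))]:
    for yaw in(-7,173):
        q=robot.ik(p,[180,0,yaw])
        if q is None: print(n,yaw,None);continue
        j1,j2,j3=np.radians(q[:3]); f=j2-j3
        E=np.array([L2*S(j2),L2*C(j2)]); W=E+[a*C(f)+B*S(f),-a*S(f)+B*C(f)]
        print(n,yaw,np.round(q,1),"elbow rz (rel shoulder)",E.round(3),"wrist",W.round(3),"tcp z-h",round(p[2]-h,3), "slope",round(np.degrees(f)))
E
```

```text
L2,A,B,c,h [ 0.3371  0.5505  0.0454  0.     -0.073 ] [8.67876095e-31]
sample -7 [-46.5   4.6 -21.   64.4   0.  140.5] elbow rz (rel shoulder) [0.027 0.336] wrist [0.543 0.139] tcp z-h 0.139 slope 26
sample 173 [-46.5   4.6 -21.   64.4   0.  -39.5] elbow rz (rel shoulder) [0.027 0.336] wrist [0.543 0.139] tcp z-h 0.139 slope 26
sample hi -7 [-46.5  -0.9 -12.3  78.6   0.  140.5] elbow rz (rel shoulder) [-0.005  0.337] wrist [0.543 0.273] tcp z-h 0.273 slope 11
sample hi 173 [-46.5  -0.9 -12.3  78.6   0.  -39.5] elbow rz (rel shoulder) [-0.005  0.337] wrist [0.543 0.273] tcp z-h 0.273 slope 11
stage -7 [ -8.9  17.7  -3.7  68.6   0.  178.1] elbow rz (rel shoulder) [0.102 0.321] wrist [0.632 0.163] tcp z-h 0.163 slope 21
stage 173 [-8.9 17.7 -3.7 68.6  0.  -1.9] elbow rz (rel shoulder) [0.102 0.321] wrist [0.632 0.163] tcp z-h 0.163 slope 21
stagehi -7 [ -8.9  13.9  14.   90.    0.  178.1] elbow rz (rel shoulder) [0.081 0.327] wrist [0.632 0.373] tcp z-h 0.373 slope 0
stagehi 173 [-8.9 13.9 14.  90.   0.  -1.9] elbow rz (rel shoulder) [0.081 0.327] wrist [0.632 0.373] tcp z-h 0.373 slope 0
peg open -7 [-26.3   1.5  -9.9  78.6   0.  160.7] elbow rz (rel shoulder) [0.009 0.337] wrist [0.557 0.273] tcp z-h 0.273 slope 11
peg open 173 [-26.3   1.5  -9.9  78.6   0.  -19.3] elbow rz (rel shoulder) [0.009 0.337] wrist [0.557 0.273] tcp z-h 0.273 slope 11
peg up -7 [-17.6   0.4  -7.5  82.2   0.  169.4] elbow rz (rel shoulder) [0.002 0.337] wrist [0.554 0.307] tcp z-h 0.307 slope 8
peg up 173 [-17.6   0.4  -7.5  82.2   0.  -10.6] elbow rz (rel shoulder) [0.002 0.337] wrist [0.554 0.307] tcp z-h 0.307 slope 8
```

```bash
python3 - <<'E'
from h import *
robot.line_to([.267,.537,.5],vel=.3)
robot.move_pose([.56,-.05,.5],[180,0,173])
import pickle
c=robot.get_calibration("wrist"); im=robot.grab_frame("wrist"); cv2.imwrite("pics/w1.png",im); pickle.dump(c,open("w1.pkl","wb"))
o=robot.observe(); print(o["time"],o["q"].round(1),o["tool_pos"],o["tcp_rot"]); C=cal("wrist",c); print("cam",-C[1].T@C[2])
E
```

```text
3.4 [-18.4   8.4  29.4 111.    0.  -11.4] [ 0.5600533  -0.04925596  0.50010502] [1.79996855e+02 1.09456774e-02 1.73058400e+02]
cam [ 0.48817144 -0.03941973  0.57026969]
```

View pics/w1.png

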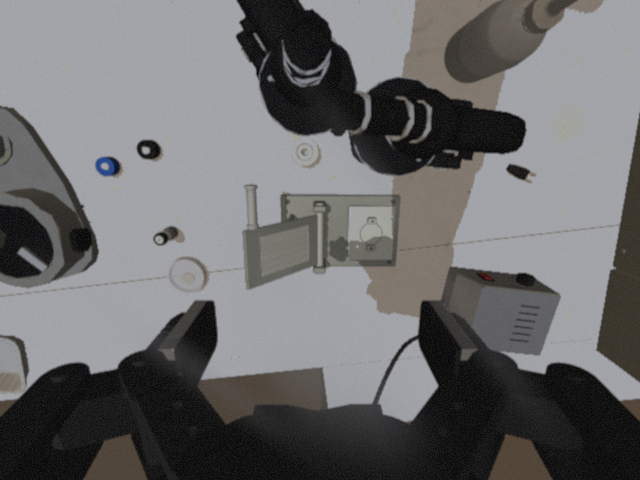

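The wrist view shows both microscopes (about 260–350 × 20–135 and 350–525 × 80–170), the weight at (306,152), peg (251,205) and collar (250,187). The stage circle is at (371,233), the sample at (148,149). I'll refine the positions and the microscope bound with this view.

```bash
python3 - <<'E'
from h import *
import pickle
W=cal("wrist",pickle.load(open("w1.pkl","rb"))); T=cal("top"); Sc=cal("scene")
xs=np.arange(.31,.57,.02); ys=np.arange(-.16,.2,.02); zs=np.arange(.0,.42,.01)
G=np.stack(np.meshgrid(xs,ys,zs,indexing='ij'),-1); P=G.reshape(-1,3); ok=np.ones(len(P),bool)
for c,n,r in((T,"top0",(255,395,120,300)),(Sc,"scene0",(95,375,115,250)),(W,"w1",(0,180,230,530))):
    im=cv2.imread(f"pics/{n}.png"); m=(im.max(2)<75).astype(np.uint8); m=cv2.morphologyEx(m,cv2.MORPH_CLOSE,np.ones((9,9)))
    k=np.zeros_like(m); k[r[0]:r[1],r[2]:r[3]]=1; m*=k
    p=proj(c,P).round().astype(int); i=(p[:,0]>=0)&(p[:,0]<640)&(p[:,1]>=0)&(p[:,1]<480)
    if n=="w1": i2=~i
    else: ok&=i
    ok[i]&=m[p[i,1],p[i,0]]>0
O=ok.reshape(G.shape[:3]); top=np.where(O.any(2),(O*zs).max(2),-1)
print("      "+" ".join(f"{int(round(y*100)):3d}" for y in ys[::-1]))
for a,x in zip(top,xs): print(f"{x:.2f}  "+" ".join("  ." if v<0 else f"{int(round(v*100)):3d}" for v in a[::-1]))
im=cv2.imread("pics/w1.png"); g=im.max(2)
def blob(c,img,uv,z,h=14):
    u,v=uv; s=img[v-h:v+h,u-h:u+h]; m=(s.max(2)<70).astype(np.uint8); cs=cv2.findContours(m,cv2.RETR_EXTERNAL,cv2.CHAIN_APPROX_NONE)[0]
    k=max(cs,key=cv2.contourArea); (x,y),r=cv2.minEnclosingCircle(k); b=cv2.boundingRect(k); M=cv2.moments(k)
    q=(u-h+M['m10']/M['m00'],v-h+M['m01']/M['m00']); print("blob",np.round(q,1),b,ray(c,q,z).round(4))
t=cv2.imread("pics/top0.png"); blob(T,t,(387,303),.011); blob(W,im,(148,149),.011)
for n,uv,z in[("circle",(371,233),.022),("peg base",(252.5,226),.146),("collar",(250.5,187),.146),("weight",(306,152),.024),("vial",(160,239),.053)]: print(n,ray(W,uv,z).round(4))
cv2.imwrite("pics/w1c.png",cv2.resize(im[170:300,230:410],None,fx=4,fy=4,interpolation=cv2.INTER_CUBIC))
E
```

```text
18  16  14  12  10   8   6   4   2   0  -2  -4  -6  -8 -10 -12 -14 -16
0.31    .   .   .   .   .   .   .   .   .   .   .   .   8  18  19   .   .   .
0.33    .   .   .   .   .   .   .   .   .   .   .   9  20  25  33   .   .   .
0.35    .   .   .   .   .   .   .   .   .   .   .  13  27  33  37  37   .   .
0.37    .   .   .   .   .   .   .   .   .   3  12  19  32  37  37  34   .   .
0.39    .   .   .   .   .   .   .   .   2  13  22  31  36  36  33   .   .   .
0.41    .   .   .   .   .   .   .   .   6  18  27  32  36  31   6   .   .   .
0.43    .   .   .  22   5  10  13   .   5  21  30  35  35  23  11   .   .   .
0.45    .   .   .   7  14  18  23  26  27  23  34  35  31  19   .   .   .   .
0.47    .   9  15  19  22  26  29  30  28  34  34  30  18   .   .   .   .   .
0.49    7  20  24  28  27  31  29  27  33  33   .   .   .   .   .   .   .   .
0.51   18  22  25  27  28  28  27  32  33  29   .   .   .   .   .   .   .   .
0.53   12   9  14  14  21  21  20  22   .   .   .   .   .   .   .   .   .   .
0.55    .   6   .   .   .   1   .   .   .   .   .   .   .   .   .   .   .   .
blob [386.7 302.7] (7, 7, 14, 14) [ 0.4691 -0.3046  0.011 ]
blob [148.3 149.3] (3, 6, 23, 18) [ 0.4697 -0.3053  0.011 ]
circle [0.645  0.0303 0.022 ]
peg base [ 0.5821 -0.1342  0.146 ]
collar [ 0.5331 -0.128   0.146 ]
weight [ 0.5036 -0.0593  0.024 ]
vial [ 0.6057 -0.3025  0.053 ]
```

View pics/w1c.png

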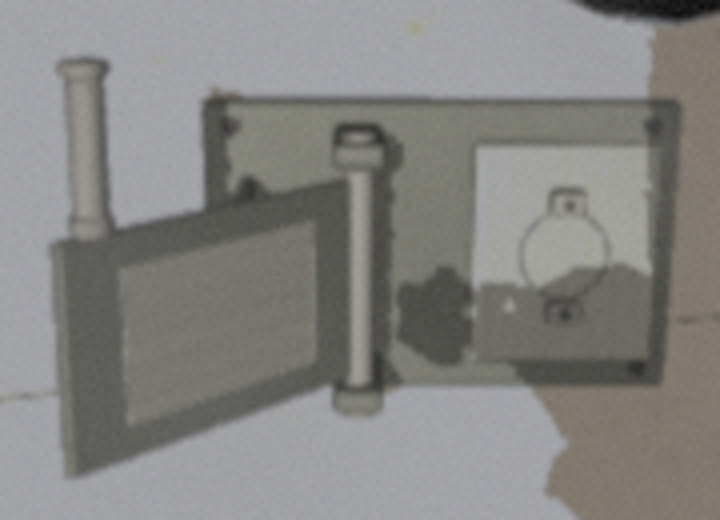

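```bash
cat >> h.py <<'E'
YAW=-.127; X=np.array([np.cos(YAW),np.sin(YAW),0]); Y=np.array([-np.sin(YAW),np.cos(YAW),0])
STAGE=np.array([.6446,.0297,.022]); H=STAGE-.085*Y; H[2]=.055
SMP=np.array([.4694,-.3048,0]); OY=[180,0,172.7]; OX=[180,0,82.7]
def st(s=""):
    o=robot.observe(); print(s,"t",round(o["time"],2),o["tool_pos"].round(4),"w",round(o["gripper_width"],4),"gf",round(o["gripper_force"],1),"F",o["ft_force"].round(1)); return o
E
python3 - <<'E'
from h import *
robot.move_pose([*SMP[:2],.2],OX); robot.set_gripper(.055)
print(robot.line_to([*SMP[:2],.076],vel=.12,guard=15)); st("down")
robot.set_gripper(.02); st("grip1")
robot.set_gripper(.05)
robot.line_to([*SMP[:2],.12],vel=.15); robot.move_pose([*SMP[:2],.12],OY)
robot.line_to([*SMP[:2],.075],vel=.1,guard=15); robot.set_gripper(.02); st("grip2")
robot.line_to([*SMP[:2],.2],vel=.15); st("up")
c=robot.get_calibration("wrist"); cv2.imwrite("pics/w2.png",robot.grab_frame("wrist"))
E
```

```text
False
down t 6.49 [ 0.4698 -0.3052  0.0769] w 0.055 gf 0.0 F [-0.2 -0.5 -0.1]
grip1 t 6.86 [ 0.4699 -0.3052  0.0771] w 0.0273 gf 59.3 F [-1.3  1.6  6.2]
grip2 t 9.98 [ 0.4699 -0.3053  0.0762] w 0.0275 gf 59.5 F [-1.6  0.6  5.8]
up t 10.97 [ 0.469  -0.3044  0.1988] w 0.0272 gf 59.0 F [ 0.6  0.3 -0.2]
```

View pics/w2.png

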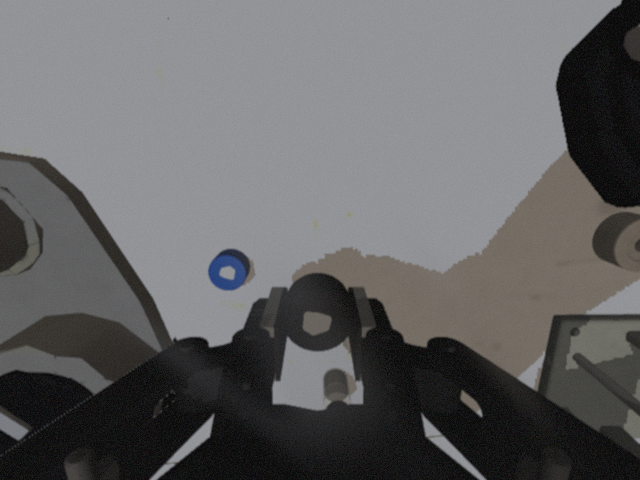

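The sample is held between the pads at (318,313), clear of the blue decoy at (228,269). Next I carry it behind and right of the microscopes to the stage.

```bash
python3 - <<'E'
from h import *
robot.line_to([*SMP[:2],.3],vel=.25)
robot.move_pose([.62,-.18,.3],OY)
robot.line_to([*STAGE[:2],.3],vel=.25)
st(); q0=robot.observe()["joint_torque"]
robot.line_to([*STAGE[:2],.13],vel=.12,guard=15); o=st("mid")
d=STAGE[:2]-o["tool_pos"][:2]; p=STAGE[:2]+d
print(robot.line_to([*p,.0975],vel=.05,guard=5)); st("low")
c=robot.get_calibration("wrist"); cv2.imwrite("pics/w3.png",robot.grab_frame("wrist"))
print(robot.observe()["joint_torque"].round(1),q0.round(1))
E
```

```text
t 13.36 [0.6445 0.0284 0.3   ] w 0.027 gf 59.1 F [ 0.3 -0.3 -0.5]
mid t 14.93 [0.6451 0.0296 0.131 ] w 0.0272 gf 59.1 F [-0.3 -0.2  0. ]
True
low t 15.53 [0.6435 0.0299 0.0983] w 0.0272 gf 59.7 F [-1.6  0.3  5.6]
[ -0.1 -60.4  46.1  -0.5   0.    0. ] [  1.5 -63.   50.6   0.    0.1   0. ]
```

View pics/w3.png

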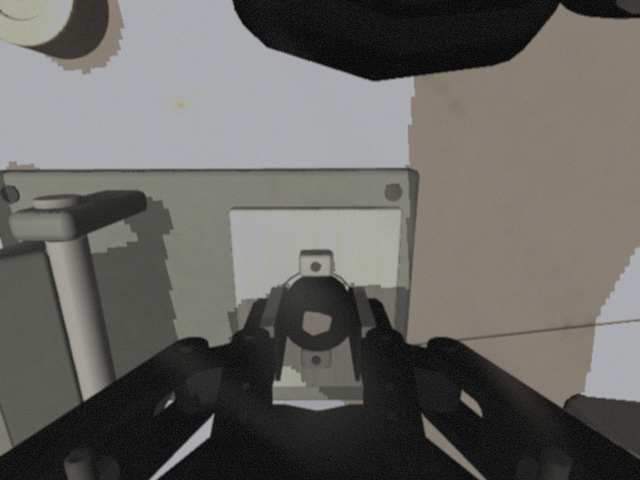

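The sample sits on the plate between the near stop (316,263) and far stop (316,360). Contact came at the expected height, so I release, back off and check the centring.

```bash
python3 - <<'E'
from h import *
import pickle
robot.set_gripper(.048); robot.pause(.2); st("rel")
robot.line_to([*STAGE[:2],.2],vel=.12)
robot.pause(.3)
c=robot.get_calibration("wrist"); im=robot.grab_frame("wrist"); cv2.imwrite("pics/w4.png",im); pickle.dump(c,open("w4.pkl","wb"))
t=robot.grab_frame("top"); cv2.imwrite("pics/top4.png",t)
W=cal("wrist",c); uv=proj(W,[*STAGE[:2],.04])[0].astype(int); print(uv)
u,v=uv; s=im[max(v-75,0):v+75,u-75:u+75]
o=np.hstack([cv2.resize(s,(450,450),interpolation=cv2.INTER_CUBIC),cv2.resize(t[190:240,205:240],(315,450),interpolation=cv2.INTER_CUBIC)]); cv2.imwrite("pics/w4c.png",o)
print("exp px: stops top",proj(W,[STAGE+.023*X+[0,0,.009],STAGE-.023*X+[0,0,.009],STAGE+[0,0,.018],STAGE+.015*X+[0,0,.018],STAGE-.015*X+[0,0,.018]]).round(1), "crop origin",u-75,v-75)
E
```

```text
rel t 16.12 [0.6431 0.0299 0.0977] w 0.048 gf 0.0 F [-0.1 -0.3  0.5]
[316 249]
exp px: stops top [[316.2 274.8]
 [316.1 214.2]
 [316.1 249. ]
 [316.1 269.1]
 [316.  228.3]] crop origin 241 174
```

View pics/w4c.png

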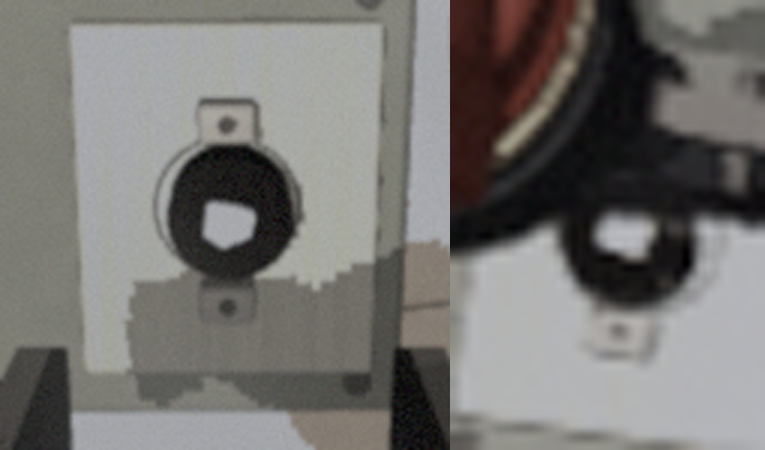

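```bash
python3 - <<'E'
from h import *
import pickle
W=cal("wrist",pickle.load(open("w4.pkl","rb"))); im=cv2.imread("pics/w4.png")
m=(im.max(2)<62).astype(np.uint8); r=np.zeros_like(m); r[210:275,290:345]=1; m*=r
k=max(cv2.findContours(m,cv2.RETR_EXTERNAL,cv2.CHAIN_APPROX_NONE)[0],key=cv2.contourArea); x,y,w,h=cv2.boundingRect(k); print(x,y,w,h)
far=ray(W,(x+w/2-.5,y+h-.5),.04); near_t=ray(W,(x+w/2-.5,y-.5),.04); near_b=ray(W,(x+w/2-.5,y-.5),.022)
L=ray(W,(x-.5,y+h/2),.04);Rr=ray(W,(x+w-.5,y+h/2),.04)
rel=lambda p:(round(1e3*(p-STAGE)@X,2),round(1e3*(p-STAGE)@Y,2))
print("far",rel(far),"near top",rel(near_t),"near bot",rel(near_b),"L",rel(L),"R",rel(Rr))
for n,v in(("near hole",(241+227/3,174+125/3)),("far hole",(241+227/3,174+307/3)),("near stop outer",(316.7,174+100/3)),("circle L",(241+153/3,174+205/3))): print(n,rel(ray(W,v,.022 if 'c'==n[0] else .031)))
g=cv2.cvtColor(im,cv2.COLOR_BGR2GRAY); print(g[200:292,317].tolist(),"\n",g[200:292,311].tolist())
E
```

```text
298 223 41 46
far (np.float64(14.57), np.float64(1.34)) near top (np.float64(-19.06), np.float64(1.36)) near bot (np.float64(-14.88), np.float64(1.38)) L (np.float64(-2.22), np.float64(-12.99)) R (np.float64(-2.2), np.float64(15.69))
near hole (np.float64(-21.94), np.float64(0.43))
far hole (np.float64(24.21), np.float64(0.36))
near stop outer (np.float64(-27.91), np.float64(0.46))
circle L (np.float64(0.39), np.float64(-18.18))
[172, 166, 170, 167, 170, 164, 136, 87, 101, 137, 157, 163, 144, 110, 84, 81, 79, 92, 124, 144, 147, 119, 61, 24, 15, 15, 22, 22, 32, 25, 22, 25, 22, 23, 21, 36, 26, 31, 32, 21, 37, 82, 133, 164, 172, 168, 169, 169, 168, 170, 170, 172, 170, 170, 167, 146, 101, 50, 36, 34, 33, 35, 37, 33, 37, 46, 44, 54, 62, 69, 88, 100, 99, 92, 62, 60, 59, 59, 70, 83, 97, 101, 105, 113, 107, 112, 110, 112, 112, 109, 110, 109] 
 [167, 167, 169, 169, 169, 164, 138, 88, 98, 132, 154, 165, 166, 165, 164, 162, 159, 160, 162, 159, 151, 128, 84, 40, 18, 27, 27, 22, 22, 31, 26, 29, 27, 32, 26, 31, 26, 31, 33, 34, 61, 115, 158, 170, 168, 168, 168, 168, 171, 169, 169, 167, 169, 154, 121, 74, 39, 35, 42, 43, 34, 44, 35, 41, 40, 46, 55, 64, 67, 76, 87, 99, 107, 106, 105, 105, 105, 101, 104, 101, 102, 106, 110, 114, 113, 113, 112, 109, 111, 111, 116, 115]
```

The sample stands upright about 1.2 mm (x) and 0.9 mm (y) off centre, well within tolerance. Now the peg.

```bash
python3 - <<'E'
from h import *
H=H+.0011*X+.0003*Y; s=.063
P=lambda th:H-s*X+.125*np.sin(th)*Y+np.array([0,0,.125*np.cos(th)+.054])
p=P(-.75); print(p)
robot.line_to([*STAGE[:2],.3],vel=.2); robot.line_to([.63,-.1,.3],vel=.25); robot.set_gripper(.036)
robot.line_to([p[0],p[1],.3],vel=.2); st("over")
print(robot.line_to(p,vel=.1,guard=8)); o=st("at peg")
cv2.imwrite("pics/w5.png",robot.grab_frame("wrist"))
E
```

```text
[ 0.56167856 -0.1309963   0.20046111]
over t 19.64 [ 0.5619 -0.1308  0.3003] w 0.0359 gf 0.0 F [ 0.2  0.3 -0. ]
False
at peg t 20.78 [ 0.5621 -0.1312  0.2013] w 0.0358 gf 0.0 F [-0.6 -0.5 -0.4]
```

View pics/w5.png

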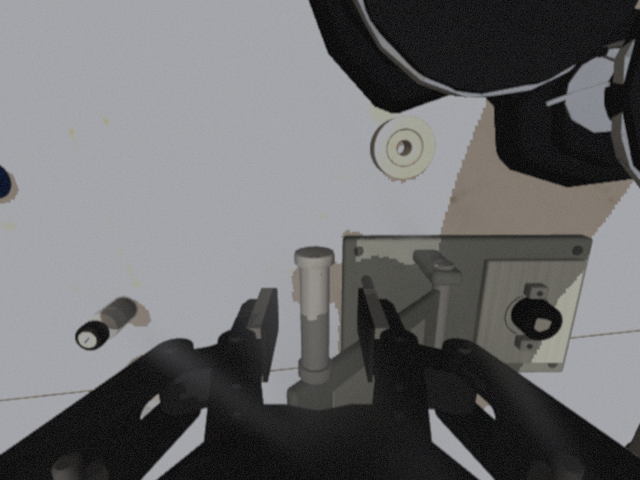

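The peg (collar at (314,256)) lies centred between the pads at columns 275 and 362, and the sample is undisturbed at (537,318). I grip and swing slowly along the arc, watching the forces.

```bash
python3 - <<'E'
from h import *
H=H+.0011*X+.0003*Y; s=.063
P=lambda th:H-s*X+.125*np.sin(th)*Y+np.array([0,0,.125*np.cos(th)+.054])
robot.set_gripper(.0); o=st("grip")
d=0
for th in np.linspace(-.75,0,10)[1:]:
    hit=robot.line_to(P(th),vel=.03,guard=25); o=st(f"{th:.2f} {hit}")
    if hit: break
robot.pause(.3); st("end"); cv2.imwrite("pics/w6.png",robot.grab_frame("wrist")); cv2.imwrite("pics/s6.png",robot.grab_frame("scene"))
E
```

```text
grip t 21.18 [ 0.5619 -0.1315  0.2012] w 0.0101 gf 58.6 F [-1.3 -3.3  4.5]
-0.67 False t 21.68 [ 0.5629 -0.124   0.2077] w 0.0102 gf 58.6 F [ 0.3 -6.5  3.1]
-0.58 False t 22.18 [ 0.5639 -0.1157  0.2141] w 0.0099 gf 58.6 F [-1.7 -6.7  5.1]
-0.50 False t 22.68 [ 0.565  -0.1069  0.2198] w 0.0098 gf 58.6 F [-4.2 -6.3  7.1]
-0.42 False t 23.18 [ 0.5662 -0.0978  0.2247] w 0.0104 gf 58.7 F [-4.5 -7.9 10.1]
-0.33 False t 23.68 [ 0.5674 -0.0882  0.229 ] w 0.0098 gf 58.8 F [-6.2 -6.6 13.1]
-0.25 False t 24.18 [ 0.5688 -0.0777  0.2316] w 0.0098 gf 61.7 F [-4.2 -3.9  9.7]
-0.17 False t 24.68 [ 0.5701 -0.0675  0.2341] w 0.0096 gf 61.3 F [-4.4 -3.8 13.3]
-0.08 False t 25.18 [ 0.5716 -0.0567  0.2349] w 0.0101 gf 62.4 F [-1.6 -2.2  9.9]
0.00 False t 25.68 [ 0.5728 -0.0468  0.2352] w 0.0099 gf 62.3 F [-2.6 -3.2  8.8]
end t 25.98 [ 0.5728 -0.047   0.2352] w 0.0096 gf 62.3 F [-3.2 -4.1  8.5]
```

View pics/w6.png

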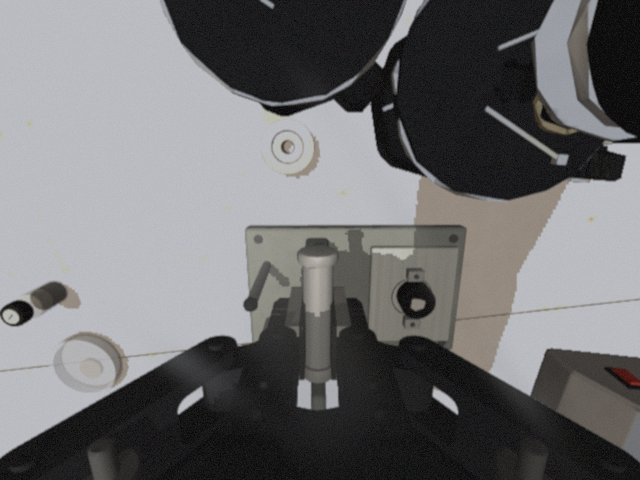

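The peg sits directly over the hinge cheek at (318,242). The tool moved 85.2 mm along fixture y, exactly the travel from -0.75 rad to upright. The sample is still on the stage at (414,300) and the grip is 62 N, so I hand in.

```bash
python3 - <<'E'
from h import *
print(robot.job_done()); st()
E
```

```text
the job is handed in; nothing more can be done
None
the job is handed in; nothing more can be done
```

I handed the job in at about 26 s (no verdict came back): the sample is released on the stage about 1 mm off centre, the flap is held upright by its peg at 62 N by my measurements, and the vial, weight and dish were not touched.

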